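# Set and lock the torch flow valve

## Robot

A 6-joint arm with a two-finger parallel gripper is mounted at the origin on the work surface. World frame = base frame: x ahead of the robot, y to its left, z up, the work surface at z = 0. Lengths are in m, angles in degrees, forces in N, time in s.
With the tool pointing down it reaches from about 0.4 to 0.825 m from the base axis. Payload 7 kg.
Tool frame: the origin (TCP) lies midway between the tips of the shut fingers; the grasp point (between the pads) lies 19 mm behind it (ctrl.grasp_offset is the distance from the TCP to the grasp point, in m); z points along the fingers, x is the direction in which the jaws open and shut, and the axes are right-handed (so a half turn about z gives the same grasp; the last joint's range is limited). The gripper opens to 88 mm and grips with 3 to 60 N. Pads are 19 mm wide; open, the fingers measure 130 mm over their backs; the gripper's body (78 mm by 193 mm) begins 47 mm behind the grasp point.
Start: joints at [79.876, 20.546, 0.682, 0, -70.136, -16.507], TCP at [0.303, 0.603, 0.227] pointing down, gripper open.
Joint ranges: [-176.03, 176.03], [-82.01, 121.73], [-58.28, 71.71], [-173.87, 95.51], [-174.79, -0.11], [-173.66, 173.66]. Speed limits (degrees/s): [136.94, 136.94, 172.46, 180, 180, 180].

## Interface

Orientations are given as [roll, pitch, yaw] about the fixed x, y, z axes, in that order (R = Rz(yaw) Ry(pitch) Rx(roll)).
In Python, from plant import sensors, snapshot, order, ctrl gives the robot as it stands.
- The arm moves only by the tool send_rows, never from a script. Its argument "commands" is a list of rows, each a list of 3 entries, a list of its own where there are three numbers: the closure, from 0 (fully open) to 1 (shut), then the shift along the world's x, y, z in units of 0.25 m (1.0 is 0.25 m), then the turn, a rotation vector about the world's x, y, z in units of 360 degrees (1.0 is 360 degrees). In form: [[hand, [x, y, z], [ax, ay, az]], ...]. A call has 1 to 12 rows; each row shifts and turns the pose as measured when the row begins; what a row does not reach is not made up. A row lasts 1/10 s, in which the tool goes at most 50 mm and 8.59 degrees, less where a joint would pass 70% of its speed; a pose out of reach is approached as far as the arm can. A call with a number of a shift or a turn outside -1 to 1 is refused whole. A call with a gripper value outside its range is refused whole. The fingers move at their own pace and stop on an object; the grip force is fixed at half the most. Time passes only in rows, so rows that do not move let the fingers close. It gives the time, the measured TCP pose, the force and the opening at its end, in the units of the state.
- sensors.get_obs(): the state, without advancing time (a new reading comes with each control period).
- snapshot(name): name is "side" or "top"; returns a dict with "color" (420x560x3 uint8, blue, green, red), "z_map" (420x560 float32, m along the optical axis (not along the pixel's ray), 0 where there is no reading), "mtx" (3x3 intrinsics, pixels), "xyz" and "attitude" of the camera in the world. Camera axes: x right, y down, z forward; pixel columns grow to the right and rows downward; lengths in m; the calibration is good to about 2 mm. A picture is of the moment at which its call begins.
- order.close_job(): hands the job in, once; it reports no verdict.
The state is a dict: "clock": time; "joint_pos": joint angles; "qvel": joint speeds; "tau": joint torques, N m; "tool_pos": TCP position; "orientation": TCP orientation; "force": force on the tool from outside, world axes, zero at the start; "moment": the same for the moment, N m; "opening": finger opening in m.
Only numpy, scipy, OpenCV 4.12 (cv2) and the standard library are available. Lean on these libraries where they do the work, as an engineer would, in place of code of your own. Each camera call takes 0.05 s, during which the arm holds its last target.

## Task

On the flame-worker's bench, set the flow valve that has the bar-shaped pointer knob: turn its knob clockwise until the pointed end lines up with the single long mark on the dial, then take the upright post of that valve's lock ring and swing the ring clockwise until it is tight against its stop, leaving the knob on the mark. Do not push against the other valve, the one with the round knob.

Things in the scene. Friction and masses are not known exactly. Their poses are not given: they have to be found in the camera images.
- flow_knob (a joint): Turning of the bar-shaped pointer knob about its vertical axis, in rad: grows clockwise seen from above, range 0 to 1.75, starts between 0 and 0.5. At 1.30 its pointed end is exactly on the long mark of the dial; it can be turned past the mark. It stays where it is left; friction about 0.08 N m.
- lock_ring (a joint): Turning of the steel lock ring of the same valve about the same vertical axis, in rad: grows clockwise seen from above, 0 fully loose, 1.20 against the hard stop (tight), starts between 0 and 0.3. It stays where it is left; friction about 0.12 N m. It turns freely of the knob and does not carry the knob round.
- knob_grip (a point): Point on the axis of the upright black bar knob, 63 mm above the bench, where to grip it; its x axis runs along the bar to the pointed end (nose, white line on top), z up. Bar 44 mm long, 14 thick, 46 to 80 mm above the bench, on a thin shaft over a fixed aluminium dial (92 mm across, top at 36 mm) with short ticks and one long mark. Fixed foot plate 150 x 120 x 10 mm, yaw within 30 degrees.
- ring_post (a point): Point on the axis of the upright round brass post of the same valve's lock ring, 54 mm above the bench, where to grip or push it. Post 14 mm in diameter, from the ring's arm (13 mm wide, top at 30.5 mm) up to 70.5 mm, 72 mm from the knob's axis on the valve's far side; it goes round that axis with the ring. x points outward from the axis, z up.
- other_valve: The bystander valve, to be left alone: same foot plate (150 x 120 mm), dial, lock ring and post, but a round fluted knob 42 mm across, its top 74 mm above the bench. Origin: centre of the underside of its foot plate, on the bench; x points away from the robot.
There are look-alikes about, which are no part of the job. Leave any blue or orange look-alike of the part that bears flow_knob alone.

How it is judged:
By the outcome, as a careful person would: the job done as asked, in the order asked, and still so for the second after the job is handed in, with the robot touching nothing.
It also fails if it takes over 45 s, if anything falls off the work surface, if the arm or the gripper's body presses on something with over 40 N, if the wrist force passes 120 N, or if a joint passes its speed limit or range.

## Working session

There is one attempt and no reset: what is moved stays moved. The work goes in short steps, Python scripts to look and compute and a tool call to move; the robot and the scene stay as the last step left them, time stands still between calls to the robot, and variables do not carry over. Pictures are saved under pics/ and viewed, and the job is handed in when it is done.

Besides the shell and the picture viewer there is one more tool, called after "Emit:" as a command line: name --argument value ..., lists and objects as JSON in quotes. send_rows: Moves the arm, as the interface text tells. Its arguments: {"type":"object","properties":{"commands":{"type":"array","items":{"type":"array"}}},"required":["commands"]}

```bash
mkdir -p pics; ls; python3 - <<'E'
from plant import sensors, snapshot, order, ctrl
import cv2,numpy as np
for n in("top","side"):
    s=snapshot(n); cv2.imwrite(f"pics/{n}0.png",s["color"]); np.savez(f"{n}0.npz",**s)
    print(n,s["mtx"].tolist(),s["xyz"],s["attitude"])
print(sensors.get_obs(),ctrl.grasp_offset)
E
```

```text
pics
top [[532.761201356662, 0.0, 278.1500911672991], [0.0, 532.761201356662, 217.67717264397731], [0.0, 0.0, 1.0]] [0.4289439  0.0601851  1.00732093] [-174.70606162    1.90141482  -89.97414062]
side [[420.66530006292004, 0.0, 279.33930940017666], [0.0, 420.66530006292004, 211.77311455148617], [0.0, 0.0, 1.0]] [ 0.15808731 -0.4974379   0.46233208] [-121.09062493   -0.69791044  -33.00582818]
{'clock': 0.1, 'joint_pos': array([ 7.98734367e+01,  2.05885163e+01,  6.41061517e-01, -1.64733640e-02,
       -7.01359930e+01, -1.65055885e+01]), 'qvel': array([ 0.03274989, -0.14502098,  0.22115018,  0.18869747, -0.13576864,
        0.00957824]), 'tau': array([-1.32671536e-03, -5.84167349e+01,  2.93748307e+01,  7.01542631e+00,
        1.01389736e-02, -5.25039673e-05]), 'tool_pos': array([0.30242901, 0.60299192, 0.22572246]), 'orientation': array([-1.79991138e+02, -8.44092504e-02, -1.16637767e+02]), 'force': array([0.15592531, 0.28484744, 0.31130232]), 'moment': array([-0.0501762 ,  0.00360414, -0.01889375]), 'opening': 0.08788653870308949} 0.0188
```

View pics/top0.png

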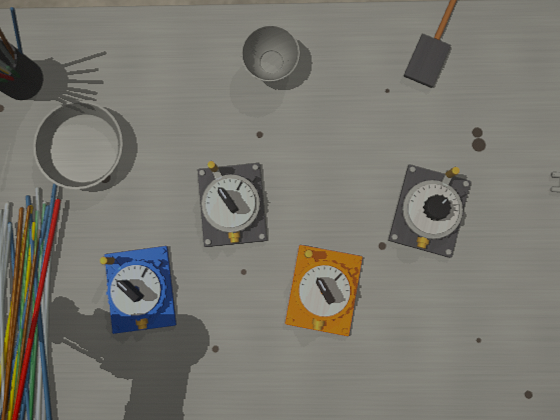

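View pics/side0.png

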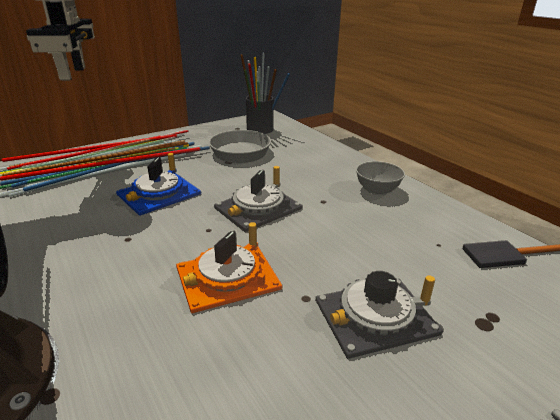

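The target is the dark-plated valve with the bar knob, at about (232,204) in the top view. The round-knob valve is at (434,209), and the blue and orange look-alikes are nearer the robot. I'll enlarge the target.

```bash
cat > h.py <<'E'
import numpy as np,cv2
from scipy.spatial.transform import Rotation as R
def load(n): return dict(np.load(n))
def Rm(s): return R.from_euler('xyz',s["attitude"],degrees=True).as_matrix()
def at_z(s,u,v,z):
    d=Rm(s)@np.array([(u-s["mtx"][0,2])/s["mtx"][0,0],(v-s["mtx"][1,2])/s["mtx"][1,1],1]); 
    return s["xyz"]+d*(z-s["xyz"][2])/d[2]
def proj(s,p):
    q=Rm(s).T@(np.asarray(p)-s["xyz"]); q=s["mtx"]@q; return q[:2]/q[2]
def cloud(s):
    v,u=np.indices(s["z_map"].shape); z=s["z_map"]
    c=np.stack([(u-s["mtx"][0,2])/s["mtx"][0,0]*z,(v-s["mtx"][1,2])/s["mtx"][1,1]*z,z],-1)
    return c@Rm(s).T+s["xyz"]
def crop(s,u,v,r,f,name):
    c=s["color"][v-r:v+r,u-r:u+r]; cv2.imwrite(name,cv2.resize(c,None,fx=f,fy=f,interpolation=cv2.INTER_CUBIC))
E
python3 - <<'E'
from h import *
s=load("top0.npz"); crop(s,232,204,48,6,"pics/c0.png")
P=cloud(s)
print(at_z(s,232,204,.036),P[300,400],P[10,300])
sub=P[150:255,185:280].reshape(-1,3); 
for lo,hi in((.034,.039),(.074,.085),(.066,.073),(.007,.013)):
    m=(sub[:,2]>lo)&(sub[:,2]<hi); q=sub[m]; print(lo,m.sum(),q.mean(0),q.min(0),q.max(0))
s2=load("side0.npz");crop(s2,258,195,48,6,"pics/c1.png")
E
```

```text
[0.54450224 0.17752482 0.036     ] [ 0.36793321 -0.13333977 -0.0014693 ] [0.93139201 0.05084752 0.00267387]
0.034 1400 [0.54718205 0.18068534 0.03623436] [0.50205013 0.13509581 0.03400634] [0.61023178 0.22615882 0.03899094]
0.074 213 [0.54872463 0.18176944 0.07955328] [0.52693702 0.16391033 0.07454279] [0.56977205 0.19740666 0.08342043]
0.066 54 [0.60560651 0.20773813 0.06956705] [0.52786327 0.16600283 0.06613651] [0.61855204 0.21757185 0.07292924]
0.007 1817 [0.54288958 0.17660486 0.00998631] [0.4681943  0.11601558 0.00701554] [0.6263703  0.246625   0.01299479]
```

View pics/c0.png

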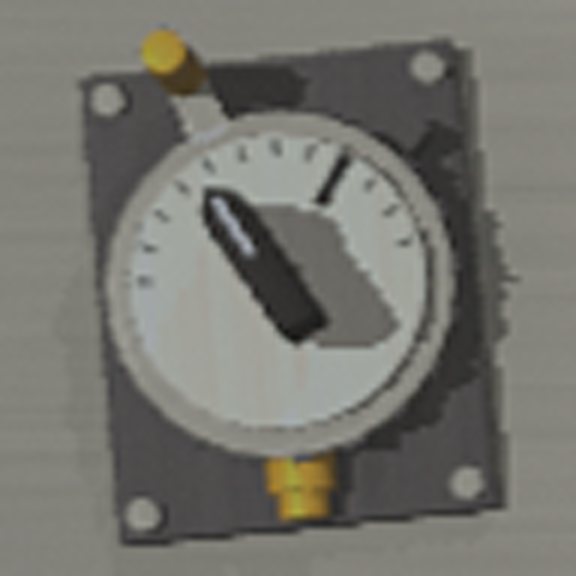

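View pics/c1.png

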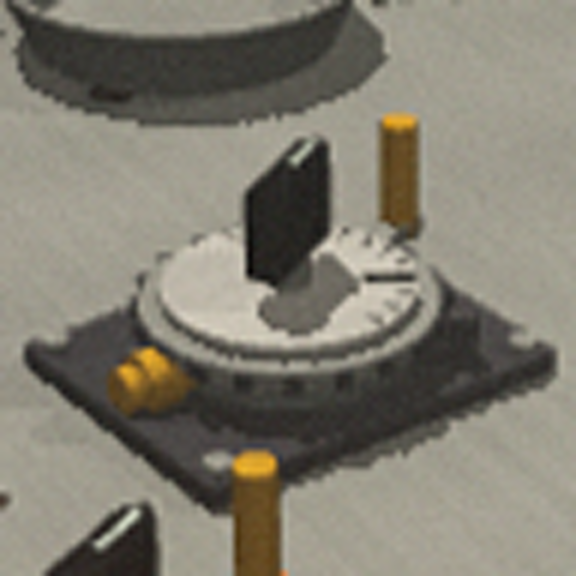

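```bash
python3 - <<'E'
from h import *
s=load("top0.npz")
f=lambda x,y,z: at_z(s,184+(x+.5)/6-.5,156+(y+.5)/6-.5,z)
pl=[f(*p,.010) for p in((84,80),(466,42),(506,508),(122,543))]
print("plate",np.mean(pl,0),[np.round(p,4) for p in pl])
sc=[f(*p,.010) for p in((109,99),(428,67),(467,482),(144,514))]; print("screws",np.mean(sc,0))
m1,m2=f(348,155,.036),f(322,203,.036)
n,t=f(205,190,.08),f(314,333,.08)
post=f(165,50,.0705)
print("mark",m1,m2,"nose",n,"tail",t,"mid",(n+t)/2,"post",post)
# dial: depth-based mask
P=cloud(s); 
g=s["color"].astype(int).min(2)
for C in ((np.mean(pl,0)+np.mean(sc,0))/2,(n+t)/2):
  a=lambda p:np.degrees(np.arctan2(p[1]-C[1],p[0]-C[0]))
  print("C",C,"mark ang",a(m1),a(m2),np.degrees(np.arctan2(*(m1-m2)[[1,0]])),"bar",np.degrees(np.arctan2(*(n-t)[[1,0]])),a(n),"post",a(post),np.linalg.norm((post-C)[:2]),"markr",np.linalg.norm((m1-C)[:2]),"barlen",np.linalg.norm(n-t))
m=((P[...,2]>.0335)&(P[...,2]<.0385)&(np.hypot(P[...,0]-.546,P[...,1]-.179)<.055))
q=P[m][:,:2].astype(np.float32); print(cv2.minEnclosingCircle(cv2.convexHull(q)), cv2.fitEllipse(cv2.convexHull(q)))
# plate yaw
print([np.degrees(np.arctan2(*((pl[i]-pl[j])[[1,0]]))) for i,j in((0,3),(1,2),(0,1),(3,2))])
E
```

```text
plate [0.54722421 0.17953005 0.01      ] [array([0.6152, 0.2471, 0.01  ]), array([0.6267, 0.1255, 0.01  ]), array([0.4789, 0.1125, 0.01  ]), array([0.4681, 0.233 , 0.01  ])]
screws [0.5480044  0.18187442 0.01      ]
mark [0.58645158 0.16011059 0.036     ] [0.57156678 0.16803043 0.036     ] nose [0.56911794 0.19770013 0.08      ] tail [0.52672413 0.16520324 0.08      ] mid [0.54792103 0.18145169 0.08      ] post [0.61280742 0.21156477 0.0705    ]
C [0.5476143  0.18070223 0.01      ] mark ang -27.932675955579086 -27.880603595247738 -28.016365035798014 bar 37.47189877395453 38.325187543090784 post 25.332959395362668 0.07212932325148973 markr 0.04395849792816012 barlen 0.05341612808291615
C [0.54792103 0.18145169 0.08      ] mark ang -28.980965920001704 -29.57911986149256 -28.016365035798014 bar 37.47189877395453 37.47189877395456 post 24.895514615431047 0.07153350023004973 markr 0.04404594541422372 barlen 0.05341612808291615
((0.5470255613327026, 0.18041649460792542), 0.0527326837182045) ((0.5478518009185791, 0.17882120609283447), (0.09672728180885315, 0.10051325708627701), 103.02706909179688)
[np.float64(5.479070935852947), np.float64(5.036169331777554), np.float64(95.40537210620496), np.float64(95.13580447517113)]
```

Emit:
send_rows --commands '[[0.45, [0.1, -0.17, 0], [0, 0, 0.018]], [0.45, [0.1, -0.17, 0], [0, 0, 0.018]], [0.45, [0.1, -0.17, 0], [0, 0, 0.018]], [0.45, [0.1, -0.17, 0], [0, 0, 0.018]], [0.45, [0.1, -0.17, 0], [0, 0, 0.018]], [0.45, [0.1, -0.17, 0], [0, 0, 0.018]], [0.45, [0.1, -0.17, 0], [0, 0, 0.018]], [0.45, [0.1, -0.17, 0], [0, 0, 0.018]], [0.45, [0.1, -0.17, 0], [0, 0, 0.018]]]'

```text
clock: 1.0
tool_pos: [0.525, 0.2149, 0.2208]
orientation: [179.9, -0.4, -55.6]
force: [0.8, 0.0, 0.2]
opening: 0.0482
```

Emit:
send_rows --commands '[[0.45, [0.09, -0.137, 0], [0, 0, 0.009]], [0.45, [0, 0, 0], [0, 0, 0]]]'

```text
clock: 1.2
tool_pos: [0.5493, 0.1744, 0.2202]
orientation: [179.8, -0.4, -52.2]
force: [-0.0, 0.9, 0.0]
opening: 0.0487
```

```bash
python3 - <<'E'
from plant import sensors
o=sensors.get_obs();print(o['tool_pos'],o['orientation'],o['joint_pos'])
E
```

```text
[0.54934454 0.17441026 0.22023873] [179.7705137   -0.39199809 -52.21729261] [ 37.32484343  11.61523041 -12.73228643   0.43149151 -65.879441
  90.27996579]
```

Emit:
send_rows --commands '[[0.45, [-0.007, 0.025, -0.15], [0, 0, 0]], [0.45, [0, 0, -0.15], [0, 0, 0]], [0.45, [0, 0, 0], [0, 0, 0]]]'

```text
clock: 1.5
tool_pos: [0.5482, 0.1791, 0.144]
orientation: [179.9, -0.4, -52.5]
force: [-1.1, -0.2, -0.8]
opening: 0.0479
```

```bash
python3 - <<'E'
from plant import sensors,snapshot
from h import *
o=sensors.get_obs();print(o['tool_pos'],o['orientation'])
s=snapshot("side");crop(s,258,180,60,6,"pics/s1.png")
E
```

```text
[0.54824153 0.17908583 0.14402406] [179.88988767  -0.38423703 -52.54008159]
```

View pics/s1.png

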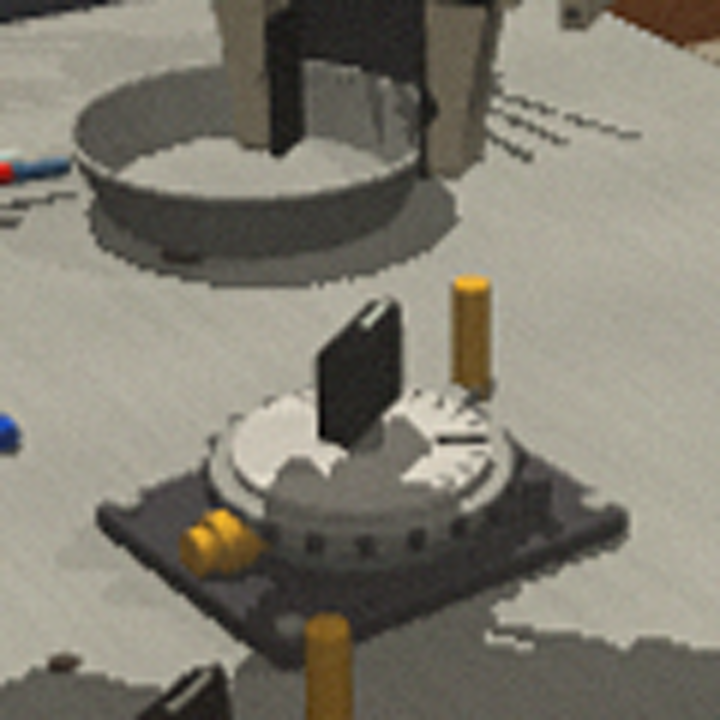

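The fingers straddle the knob from above, with their tips at about (275,150) and (445,170) in the crop. I'll go down.

Emit:
send_rows --commands '[[0.45, [-0.002, 0.007, -0.15], [0, 0, 0]], [0.45, [0, 0, -0.14], [0, 0, 0]], [0.45, [0, 0, 0], [0, 0, 0]]]'

```text
clock: 1.85
tool_pos: [0.5528, 0.1851, 0.0795]
orientation: [-179.4, -0.6, -52.3]
force: [0.1, -0.7, -0.2]
opening: 0.0478
```

Emit:
send_rows --commands '[[0.45, [-0.02, -0.016, 0], [0, 0, 0]], [0.45, [0, 0, 0], [0, 0, 0]], [0.45, [0, 0, 0], [0, 0, 0]]]'

```text
clock: 2.15
tool_pos: [0.5503, 0.1832, 0.086]
orientation: [-179.0, -0.6, -52.2]
force: [1.5, 0.6, 0.5]
opening: 0.0484
```

Emit:
send_rows --commands '[[0.45, [-0.01, -0.01, -0.1], [-0.002, 0, 0]], [0.45, [0, 0, -0.05], [0, 0, 0]], [0.45, [0, 0, 0], [0, 0, 0]]]'

```text
clock: 2.45
tool_pos: [0.5508, 0.1827, 0.0532]
orientation: [-178.9, -1.3, -52.2]
force: [-0.2, -0.3, -0.5]
opening: 0.0484
```

```bash
python3 - <<'E'
from plant import sensors
for i in range(3):
  o=sensors.get_obs();print(o['tool_pos'],o['orientation'],o['qvel'].round(2))
E
```

```text
[0.55075748 0.18265489 0.05316171] [-178.93736138   -1.26188218  -52.17650612] [ 0.   -1.28  0.82  0.13 -1.34 -0.18]
[0.55075748 0.18265489 0.05316171] [-178.93736138   -1.26188218  -52.17650612] [ 0.   -1.28  0.82  0.13 -1.34 -0.18]
[0.55075748 0.18265489 0.05316171] [-178.93736138   -1.26188218  -52.17650612] [ 0.   -1.28  0.82  0.13 -1.34 -0.18]
```

```bash
cat > d.py <<'E'
import sys
from plant import sensors
from h import *
def delta(x,y,z,yaw):
    o=sensors.get_obs(); p=o['tool_pos']; Rc=R.from_euler('xyz',o['orientation'],degrees=True)
    t=R.from_euler('xyz',[180,0,yaw],degrees=True)
    print(o['clock'],"pos",p.round(4),"rpy",o['orientation'].round(2),"F",o['force'].round(1),"M",o['moment'].round(2),"open",o['opening'].round(4))
    print("shift",((np.array([x,y,z])-p)/.25).round(4),"turn",((t*Rc.inv()).as_rotvec()/2/np.pi).round(4))
if __name__=="__main__": delta(*map(float,sys.argv[1:]))
E
python3 d.py .5476 .1807 .045 -52.3
```

```text
Traceback (most recent call last):
  File "d.py", line 9, in <module>
    if __name__=="__main__": delta(*map(float,sys.argv[1:]))
                             ~~~~~^^^^^^^^^^^^^^^^^^^^^^^^^^
  File "d.py", line 7, in delta
    print(o['clock'],"pos",p.round(4),"rpy",o['orientation'].round(2),"F",o['force'].round(1),"M",o['moment'].round(2),"open",o['opening'].round(4))
                                                                                                                              ^^^^^^^^^^^^^^^^^^
AttributeError: 'float' object has no attribute 'round'
```

```bash
sed -i "s/o\['opening'\].round(4)/round(o['opening'],4)/" d.py
python3 d.py .5476 .1807 .045 -52.3
```

```text
2.45 pos [0.5508 0.1827 0.0532] rpy [-178.94   -1.26  -52.18] F [-0.2 -0.3 -0.5] M [-0.06  0.07 -0.03] open 0.0484
shift [-0.0126 -0.0078 -0.0326] turn [ 0.001   0.0045 -0.0004]
```

Emit:
send_rows --commands '[[0.45, [-0.012, -0.008, -0.03], [0.001, 0.0045, 0]], [0.45, [0, 0, 0], [0, 0, 0]]]'

```text
clock: 2.65
tool_pos: [0.5486, 0.1813, 0.0474]
orientation: [-179.9, 0.0, -52.1]
force: [0.0, -1.2, -0.9]
opening: 0.0479
```

```bash
python3 d.py .5476 .1807 .045 -52.3
```

```text
2.65 pos [0.5486 0.1813 0.0474] rpy [-1.7991e+02  4.0000e-02 -5.2110e+01] F [ 0.  -1.2 -0.9] M [-0.2  -0.06  0.01] open 0.0479
shift [-0.0038 -0.0024 -0.0095] turn [-0.0002  0.0001 -0.0005]
```

Good. I'll close on the bar.

Emit:
send_rows --commands '[[0.6, [-0.004, -0.002, -0.008], [0, 0, 0]], [0.8, [0, 0, 0], [0, 0, 0]], [1.0, [0, 0, 0], [0, 0, 0]], [1.0, [0, 0, 0], [0, 0, 0]], [1.0, [0, 0, 0], [0, 0, 0]]]'

```text
clock: 3.15
tool_pos: [0.549, 0.1818, 0.0481]
orientation: [-179.6, -0.0, -52.1]
force: [-4.9, 5.7, 0.6]
opening: 0.0137
```

```bash
python3 - <<'E'
from plant import sensors,snapshot
from h import *
s=snapshot("side");crop(s,258,180,60,6,"pics/s2.png")
s=snapshot("top");crop(s,232,204,50,6,"pics/t2.png")
E
python3 d.py .5476 .1807 .045 -52.3
```

```text
3.25 pos [0.549  0.1818 0.0481] rpy [-1.7964e+02 -4.0000e-02 -5.2110e+01] F [-2.6  2.6  3.5] M [ 0.68  1.02 -0.09] open 0.0144
shift [-0.0054 -0.0045 -0.0125] turn [-0.0005  0.0009 -0.0005]
```

View pics/s2.png

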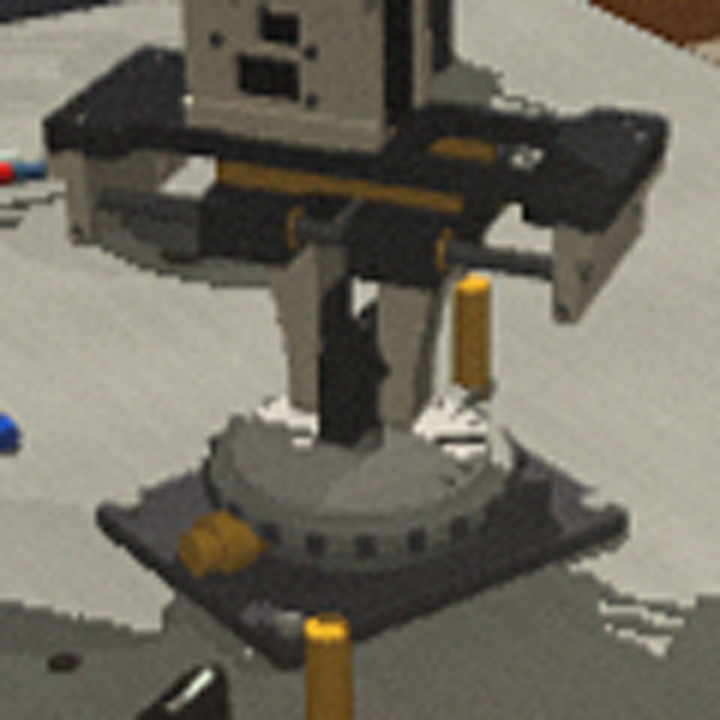

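Emit:
send_rows --commands '[[1.0, [0, 0, 0], [0, 0, -0.018]], [1.0, [0, 0, 0], [0, 0, -0.018]], [1.0, [0, 0, 0], [0, 0, -0.018]], [1.0, [0, 0, 0], [0, 0, -0.018]], [1.0, [0, 0, 0], [0, 0, -0.018]]]'

```text
clock: 3.75
tool_pos: [0.549, 0.1813, 0.0481]
orientation: [-179.7, -0.1, -85.5]
force: [-0.8, -0.3, 0.7]
opening: 0.0139
```

```bash
python3 d.py .549 .1818 .047 -118
```

```text
3.75 pos [0.549  0.1813 0.0481] rpy [-1.7965e+02 -1.1000e-01 -8.5530e+01] F [-0.8 -0.3  0.7] M [0.03 0.18 0.16] open 0.0139
shift [ 0.0001  0.0019 -0.0045] turn [ 0.0005  0.0009 -0.0902]
```

Emit:
send_rows --commands '[[1.0, [0, 0, 0], [0, 0, -0.018]], [1.0, [0, 0, 0], [0, 0, -0.018]], [1.0, [0, 0, 0], [0, 0, -0.018]], [1.0, [0, 0, 0], [0, 0, -0.018]], [1.0, [0, 0, 0], [0, 0, -0.008]], [1.0, [0, 0, 0], [0, 0, 0]]]'

```text
clock: 4.35
tool_pos: [0.5489, 0.1809, 0.0481]
orientation: [-179.6, -0.2, -115.7]
force: [-0.2, 0.1, 0.6]
opening: 0.0139
```

```bash
python3 d.py .549 .1818 .047 -118
python3 - <<'E'
from plant import sensors,snapshot
from h import *
s=snapshot("side");crop(s,258,190,50,7,"pics/s3.png")
s=snapshot("top");crop(s,232,204,50,7,"pics/t3.png")
E

```

```text
4.35 pos [0.5489 0.1809 0.0481] rpy [-179.64   -0.18 -115.67] F [-0.2  0.1  0.6] M [ 0.23  0.19 -0.05] open 0.0139
shift [ 0.0005  0.0038 -0.0045] turn [ 0.0009  0.0007 -0.0065]
```

View pics/s3.png

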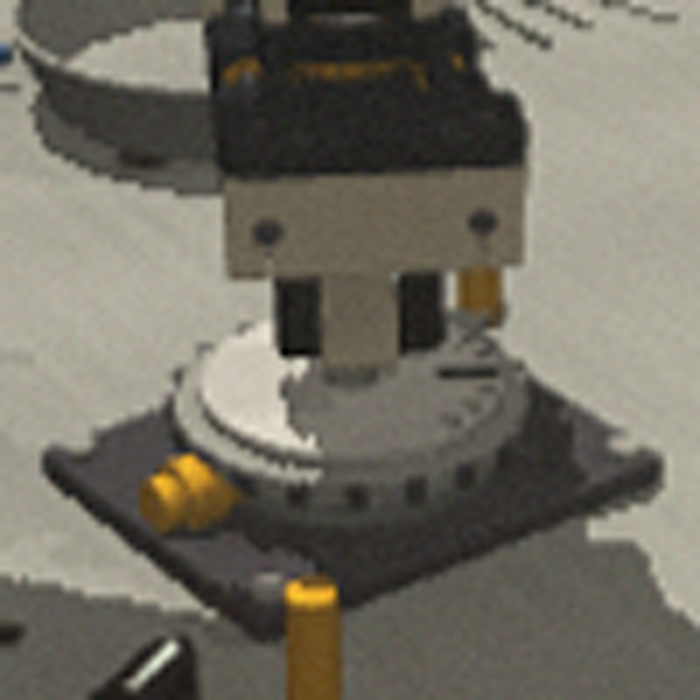

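View pics/t3.png

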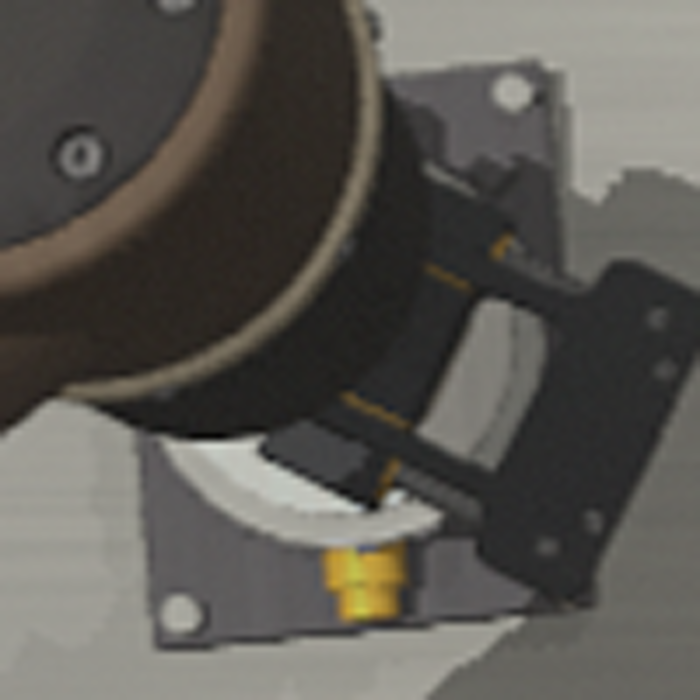

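Emit:
send_rows --commands '[[1.0, [0, 0, 0], [0, 0, -0.0065]], [1.0, [0, 0, 0], [0, 0, 0]]]'

```text
clock: 4.65
tool_pos: [0.5489, 0.1809, 0.0481]
orientation: [-179.6, -0.2, -117.7]
force: [-0.7, 0.2, 1.6]
opening: 0.014
```

```bash
python3 d.py .549 .1818 .047 -118
```

```text
4.65 pos [0.5489 0.1809 0.0481] rpy [-179.64   -0.18 -117.74] F [-0.7  0.2  1.6] M [ 0.24  0.21 -0.11] open 0.014
shift [ 0.0005  0.0038 -0.0045] turn [ 0.0009  0.0006 -0.0007]
```

Emit:
send_rows --commands '[[0.6, [0, 0, 0], [0, 0, 0]], [0.45, [0, 0, 0], [0, 0, 0]], [0.45, [0, 0, 0.04], [0, 0, 0]], [0.45, [0, 0, 0.1], [0, 0, 0]], [0.45, [0, 0, 0.2], [0, 0, 0]], [0.45, [0, 0, 0.2], [0, 0, 0]], [0.45, [0, 0.2, 0.04], [0, 0, 0.02]], [0.45, [0, 0.2, 0], [0, 0, 0.02]], [0.45, [-0.1, 0.2, 0], [0, 0, 0.02]], [0.45, [-0.1, 0.2, 0], [0, 0, 0.02]]]'

```text
clock: 5.65
tool_pos: [0.5047, 0.3671, 0.2056]
orientation: [-179.3, -0.1, -88.0]
force: [1.0, 0.7, -0.1]
opening: 0.0483
```

```bash
python3 d.py .549 .1818 .047 -118
python3 - <<'E'
from plant import sensors,snapshot
from h import *
s=snapshot("side");crop(s,258,190,50,7,"pics/s4.png")
s=snapshot("top");crop(s,232,204,40,9,"pics/t4.png");np.savez("top4.npz",**s)
E

```

```text
5.65 pos [0.5047 0.3671 0.2056] rpy [-1.793e+02 -1.300e-01 -8.804e+01] F [ 1.   0.7 -0.1] M [ 0.01 -0.07  0.05] open 0.0483
shift [ 0.1772 -0.7413 -0.6345] turn [ 0.0008  0.0018 -0.0832]
```

View pics/s4.png

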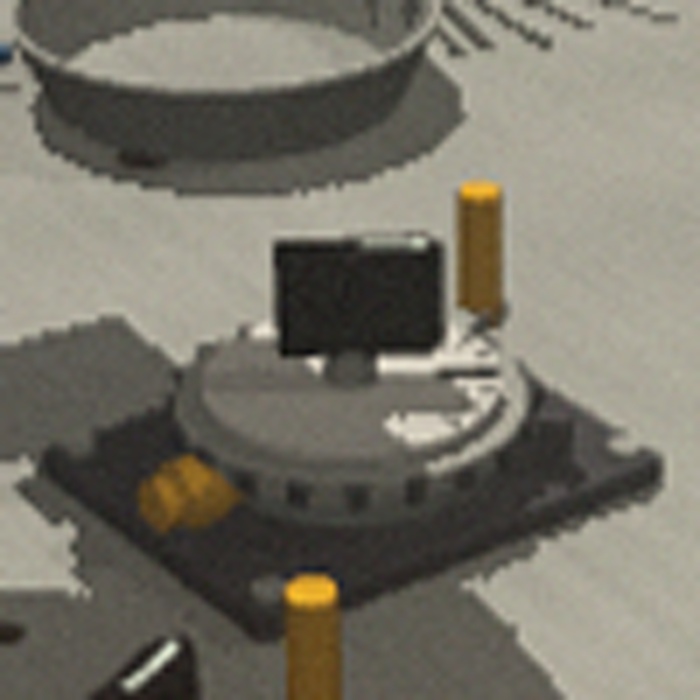

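View pics/t4.png

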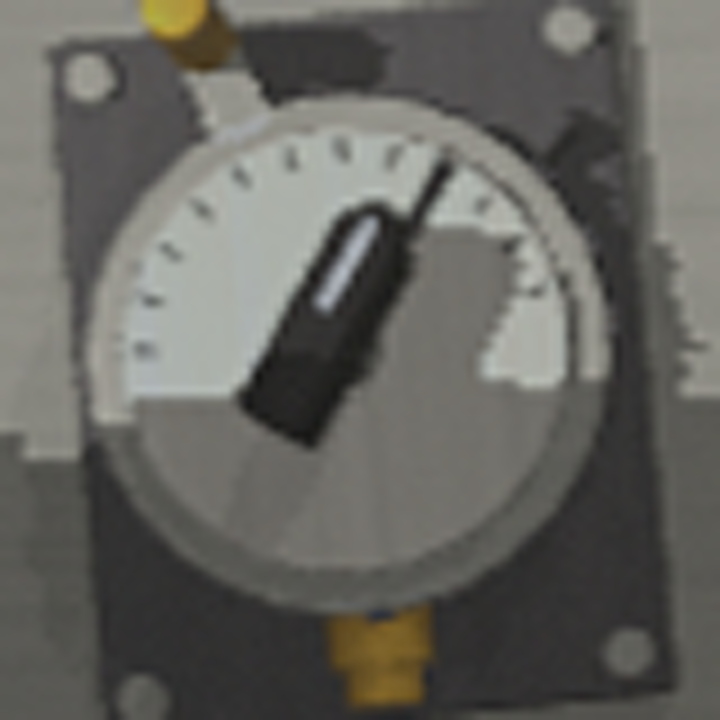

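```bash
python3 - <<'E'
from h import *
a=load("top0.npz");b=load("top4.npz")
def fit(s,box,z,white):
    u0,v0,u1,v1=box; g=cv2.cvtColor(s["color"],cv2.COLOR_BGR2GRAY).astype(float)[v0:v1,u0:u1]
    w=np.clip(g-white,0,None) if white>0 else np.clip(-white-g,0,None)
    v,u=np.nonzero(w); ww=w[v,u]
    p=np.array([at_z(s,x+u0,y+v0,z)[:2] for x,y in zip(u,v)])
    c=np.average(p,axis=0,weights=ww); C=np.cov(p.T,aweights=ww); l,e=np.linalg.eigh(C); d=e[:,1]*np.sign(e[0,1])
    return c,np.degrees(np.arctan2(d[1],d[0])),np.sqrt(l),len(u)
cr=lambda u,v,f,r,x,y:(u-r+x/f,v-r+y/f)
# boxes
def bx(x0,y0,x1,y1,f,r): return (int(232-r+x0/f),int(204-r+y0/f),int(232-r+x1/f)+1,int(204-r+y1/f)+1)
for t in(90,110,130):print("mark0",fit(a,bx(312,150,358,198,6,48),.036,-t))
for t in(90,110,130):print("line4",fit(b,bx(310,210,390,315,9,40),.08,t))
for t in(90,110,130):print("line0",fit(a,bx(207,190,262,258,6,48),.08,t))
for t in(90,110,130):print("mark4",fit(b,bx(420,148,462,205,9,40),.036,-t))
m=fit(a,bx(312,150,358,198,6,48),.036,-110)[0]
for C in((.5476,.1807),(.5479,.1815),(.549,.1815)): print(C,np.degrees(np.arctan2(*(m-C)[::-1])))
# black bar outline via minAreaRect on top height
P=cloud(b); mk=(abs(P[...,2]-.08)<.006)&(np.hypot(P[...,0]-.548,P[...,1]-.181)<.035)
q=P[mk][:,:2]; C=np.cov(q.T);l,e=np.linalg.eigh(C);print("bar depth",q.mean(0),np.degrees(np.arctan2(e[1,1],e[0,1])))
P=cloud(a); mk=(abs(P[...,2]-.08)<.006)&(np.hypot(P[...,0]-.548,P[...,1]-.181)<.035)
q=P[mk][:,:2]; C=np.cov(q.T);l,e=np.linalg.eigh(C);print("bar depth0",q.mean(0),np.degrees(np.arctan2(e[1,1],e[0,1])))
E
```

```text
mark0 (array([0.57857788, 0.16493787]), np.float64(-28.044276536754396), array([0.00081299, 0.00515015]), 17)
mark0 (array([0.57889506, 0.16480173]), np.float64(-28.15266767380431), array([0.00091968, 0.0052882 ]), 22)
mark0 (array([0.5791823 , 0.16455854]), np.float64(-29.410916413205793), array([0.00111966, 0.00548251]), 30)
line4 (array([0.56237912, 0.17838496]), np.float64(10.132380991847876), array([0.00371275, 0.00554845]), 46)
line4 (array([0.56267978, 0.17863922]), np.float64(13.82945381270285), array([0.00356601, 0.00548957]), 38)
line4 (array([0.56304829, 0.17902233]), np.float64(17.329251834056407), array([0.00334189, 0.00556714]), 32)
line0 (array([0.55929149, 0.18970092]), np.float64(-28.694108895364334), array([0.00379397, 0.00848073]), 57)
line0 (array([0.55923537, 0.18966657]), np.float64(-30.306212200719852), array([0.00353494, 0.0087117 ]), 46)
line0 (array([0.55927023, 0.18946439]), np.float64(-31.64068358800342), array([0.00331906, 0.00912672]), 40)
mark4 (array([0.58172433, 0.16318862]), np.float64(-29.318043832798264), array([0.00076232, 0.00294904]), 10)
mark4 (array([0.58188363, 0.16323203]), np.float64(-29.21108964983627), array([0.00088029, 0.00316537]), 13)
mark4 (array([0.58238891, 0.16293563]), np.float64(-29.00384770003589), array([0.00102195, 0.00359788]), 19)
(0.5476, 0.1807) -26.93112167234724
(0.5479, 0.1815) -28.313110216298817
(0.549, 0.1815) -29.18610297919555
bar depth [0.54868112 0.18012613] 151.97441131017067
bar depth0 [0.54872463 0.18176944] -145.2393852253676
```

```bash
python3 - <<'E'
from h import *
a=load("top0.npz");b=load("top4.npz")
def fit(s,r,f,p,q,z,t,hw=14):
    g=cv2.cvtColor(s["color"],cv2.COLOR_BGR2GRAY).astype(np.float32); f2=12
    c=cv2.resize(g[204-r:204+r,232-r:232+r],None,fx=f2,fy=f2,interpolation=cv2.INTER_CUBIC)
    k=f2/f; m=np.zeros(c.shape,np.uint8); cv2.line(m,tuple(int(k*x) for x in p),tuple(int(k*x) for x in q),255,int(2*hw))
    w=np.clip((c-t) if t>0 else (-t-c),0,None)*(m>0); v,u=np.nonzero(w); ww=w[v,u]
    P=np.array([at_z(s,232-r+(x+.5)/f2-.5,204-r+(y+.5)/f2-.5,z)[:2] for x,y in zip(u,v)])
    cc=np.average(P,axis=0,weights=ww); l,e=np.linalg.eigh(np.cov(P.T,aweights=ww)); d=e[:,1]*np.sign(e[0,1])
    return cc.round(4),np.degrees(np.arctan2(d[1],d[0])).round(2),np.sqrt(l).round(4)
for t in(70,90,110,130):
    print(t,"line4",fit(b,40,9,(325,305),(372,222),.08,t),"line0",fit(a,48,6,(217,202),(250,250),.08,t),
     "mark0",fit(a,48,6,(346,158),(323,202),.036,-t),"mark4",fit(b,40,9,(445,160),(420,204),.036,-t))
E
```

```text
70 line4 (array([0.559 , 0.1758]), np.float64(-29.48), array([0.001 , 0.0056])) line0 (array([0.5585, 0.1894]), np.float64(34.06), array([0.001 , 0.0056])) mark0 (array([0.5785, 0.165 ]), np.float64(-28.55), array([0.0006, 0.0049])) mark4 (array([0.5812, 0.1635]), np.float64(-29.61), array([0.0005, 0.0031]))
90 line4 (array([0.559 , 0.1758]), np.float64(-29.54), array([0.0009, 0.0054])) line0 (array([0.5585, 0.1894]), np.float64(33.92), array([0.0008, 0.0055])) mark0 (array([0.5787, 0.1648]), np.float64(-28.45), array([0.0008, 0.0049])) mark4 (array([0.5811, 0.1636]), np.float64(-29.6), array([0.0007, 0.0033]))
110 line4 (array([0.559 , 0.1758]), np.float64(-29.5), array([0.0008, 0.0052])) line0 (array([0.5585, 0.1894]), np.float64(33.88), array([0.0007, 0.0054])) mark0 (array([0.5789, 0.1647]), np.float64(-28.17), array([0.0009, 0.0051])) mark4 (array([0.5813, 0.1635]), np.float64(-29.1), array([0.0008, 0.0035]))
130 line4 (array([0.5589, 0.1758]), np.float64(-29.44), array([0.0006, 0.005 ])) line0 (array([0.5585, 0.1893]), np.float64(33.84), array([0.0006, 0.0053])) mark0 (array([0.579 , 0.1646]), np.float64(-28.04), array([0.001 , 0.0052])) mark4 (array([0.5815, 0.1635]), np.float64(-28.46), array([0.0009, 0.0037]))
```

The white line on the bar (about -29° in the world) and the long mark (about -28.5°) agree within about 1°. That's good, so I'll go on to the post.

Emit:
send_rows --commands '[[0.45, [0.1, -0.155, 0], [0, 0, 0.016]], [0.45, [0.11, -0.155, 0], [0, 0, 0.016]], [0.45, [0.11, -0.155, 0], [0, 0, 0.016]], [0.45, [0.1, -0.155, 0], [0, 0, 0.016]], [0.45, [0, 0, 0], [0, 0, 0]], [0.45, [0, 0, 0], [0, 0, 0]]]'

```text
clock: 6.35
tool_pos: [0.6097, 0.2122, 0.2093]
orientation: [-179.2, -0.1, -63.2]
force: [0.5, -0.2, -0.7]
opening: 0.0483
```

```bash
python3 d.py .6139 .212 .11 -64.8
```

```text
6.35 pos [0.6097 0.2122 0.2093] rpy [-1.7916e+02 -1.0000e-01 -6.3220e+01] F [ 0.5 -0.2 -0.7] M [-0.05 -0.   -0.03] open 0.0483
shift [ 0.0167 -0.0008 -0.3974] turn [-0.0008  0.0022 -0.0044]
```

Emit:
send_rows --commands '[[0.45, [0.016, 0, -0.15], [-0.001, 0.002, -0.004]], [0.45, [0, 0, -0.15], [0, 0, 0]], [0.45, [0, 0, -0.1], [0, 0, 0]], [0.45, [0, 0, 0], [0, 0, 0]]]'

```text
clock: 6.75
tool_pos: [0.6136, 0.2142, 0.1107]
orientation: [-179.6, -0.1, -64.8]
force: [-0.9, -0.3, -0.8]
opening: 0.0486
```

```bash
python3 d.py .6139 .212 .042 -64.8
python3 - <<'E'
from plant import sensors,snapshot
from h import *
s=snapshot("side");crop(s,265,170,60,6,"pics/s5.png")
E

```

```text
6.75 pos [0.6136 0.2142 0.1107] rpy [-1.7965e+02 -7.0000e-02 -6.4800e+01] F [-0.9 -0.3 -0.8] M [-0.1   0.1   0.08] open 0.0486
shift [ 0.001  -0.0087 -0.2746] turn [-0.0002  0.001  -0.    ]
```

View pics/s5.png

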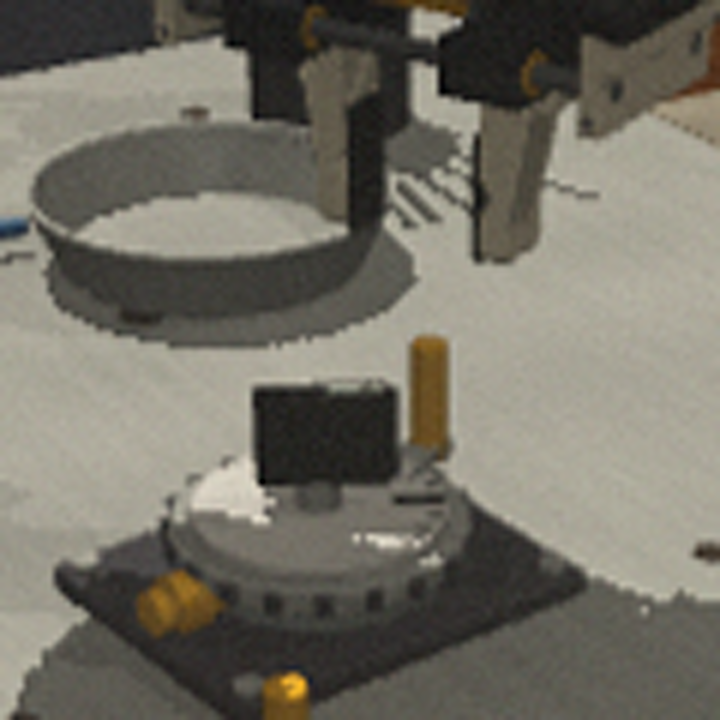

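The fingers straddle the post, which is at (428,390) in the crop. I'll go down and close.

Emit:
send_rows --commands '[[0.45, [0.001, -0.008, -0.14], [0, 0.001, 0]], [0.45, [0, 0, -0.1], [0, 0, 0]], [0.45, [0, 0, 0], [0, 0, 0]]]'

```text
clock: 7.1
tool_pos: [0.618, 0.2166, 0.0588]
orientation: [-179.3, 0.1, -64.6]
force: [-0.5, -0.1, 0.7]
opening: 0.048
```

```bash
python3 d.py .6139 .212 .042 -64.8
```

```text
7.1 pos [0.618  0.2166 0.0588] rpy [-1.7927e+02  8.0000e-02 -6.4580e+01] F [-0.5 -0.1  0.7] M [-0.18  0.1   0.02] open 0.048
shift [-0.0166 -0.0186 -0.0671] turn [-0.0011  0.0017 -0.0006]
```

Emit:
send_rows --commands '[[0.45, [-0.017, -0.018, -0.03], [-0.001, 0.0015, 0]], [0.45, [0, 0, -0.02], [0, 0, 0]], [0.45, [0, 0, 0], [0, 0, 0]]]'

```text
clock: 7.4
tool_pos: [0.6159, 0.2142, 0.0514]
orientation: [-179.6, -0.0, -64.5]
force: [0.3, 0.6, -0.1]
opening: 0.0484
```

```bash
python3 d.py .6139 .212 .042 -64.8
```

```text
7.4 pos [0.6159 0.2142 0.0514] rpy [-1.7957e+02 -1.0000e-02 -6.4470e+01] F [ 0.3  0.6 -0.1] M [-0.08  0.04 -0.  ] open 0.0484
shift [-0.008  -0.0087 -0.0375] turn [-0.0005  0.0011 -0.0009]
```

Emit:
send_rows --commands '[[0.45, [-0.01, -0.01, -0.03], [-0.0005, 0.001, 0]], [0.6, [0, 0, 0], [0, 0, 0]], [0.8, [0, 0, 0], [0, 0, 0]], [1.0, [0, 0, 0], [0, 0, 0]], [1.0, [0, 0, 0], [0, 0, 0]], [1.0, [0, 0, 0], [0, 0, 0]]]'

```text
clock: 8.0
tool_pos: [0.6145, 0.2121, 0.046]
orientation: [-179.8, -0.0, -64.5]
force: [-1.5, 0.1, -0.6]
opening: 0.0135
```

```bash
python3 d.py .6139 .212 .042 -64.8
```

```text
8.0 pos [0.6145 0.2121 0.046 ] rpy [-179.78   -0.    -64.47] F [-1.5  0.1 -0.6] M [0.35 0.1  0.04] open 0.0135
shift [-0.0025 -0.0005 -0.0162] turn [-0.0003  0.0005 -0.0009]
```

```bash
python3 - <<'E'
import numpy as np
C=np.array([.5488,.1813]);r=.0724
a=np.radians(25.1-6*np.arange(13)); p=C+r*np.c_[np.cos(a),np.sin(a)]
print(p.round(4)); print((np.diff(p,axis=0)/.25).round(4), -6/360)
E
```

```text
[[0.6144 0.212 ]
 [0.6172 0.205 ]
 [0.6193 0.1977]
 [0.6206 0.1902]
 [0.6212 0.1827]
 [0.6209 0.1751]
 [0.6199 0.1676]
 [0.6181 0.1603]
 [0.6155 0.1531]
 [0.6122 0.1463]
 [0.6082 0.1399]
 [0.6035 0.1339]
 [0.5983 0.1284]]
[[ 0.0114 -0.0281]
 [ 0.0084 -0.0291]
 [ 0.0053 -0.0298]
 [ 0.0022 -0.0302]
 [-0.001  -0.0303]
 [-0.0042 -0.03  ]
 [-0.0073 -0.0294]
 [-0.0103 -0.0285]
 [-0.0132 -0.0273]
 [-0.016  -0.0257]
 [-0.0186 -0.0239]
 [-0.021  -0.0218]] -0.016666666666666666
```

Emit:
send_rows --commands '[[1.0, [0.011, -0.028, 0], [0, 0, -0.0167]], [1.0, [0.008, -0.029, 0], [0, 0, -0.0167]], [1.0, [0.005, -0.03, 0], [0, 0, -0.0167]], [1.0, [0, 0, 0], [0, 0, 0]]]'

```text
clock: 8.4
tool_pos: [0.6208, 0.1903, 0.046]
orientation: [-179.8, -0.0, -83.0]
force: [-0.7, -2.0, -0.3]
opening: 0.013
```

```bash
python3 d.py .6206 .1902 .046 -82.5
```

```text
8.4 pos [0.6208 0.1903 0.046 ] rpy [-1.7976e+02 -1.0000e-02 -8.3030e+01] F [-0.7 -2.  -0.3] M [-0.86 -0.2   0.02] open 0.013
shift [-0.0008 -0.0004 -0.0002] turn [-0.      0.0007  0.0015]
```

Emit:
send_rows --commands '[[1.0, [0.002, -0.03, 0], [0, 0, -0.0167]], [1.0, [-0.001, -0.03, 0], [0, 0, -0.0167]], [1.0, [-0.004, -0.03, 0], [0, 0, -0.0167]], [1.0, [-0.007, -0.03, 0], [0, 0, -0.0167]], [1.0, [0, 0, 0], [0, 0, 0]]]'

```text
clock: 8.9
tool_pos: [0.6182, 0.1602, 0.046]
orientation: [-179.8, -0.1, -107.0]
force: [0.5, -3.1, -0.7]
opening: 0.0133
```

```bash
python3 d.py .6181 .1603 .046 -106.5
```

```text
8.9 pos [0.6182 0.1602 0.046 ] rpy [-1.7975e+02 -6.0000e-02 -1.0696e+02] F [ 0.5 -3.1 -0.7] M [-1.04 -0.22  0.05] open 0.0133
shift [-0.0005  0.0004 -0.0001] turn [0.0003 0.0006 0.0013]
```

Emit:
send_rows --commands '[[1.0, [-0.005, -0.0145, 0], [0, 0, -0.0083]], [1.0, [-0.0055, -0.014, 0], [0, 0, -0.0083]], [1.0, [-0.006, -0.014, 0], [0, 0, -0.0083]]]'

```text
clock: 9.2
tool_pos: [0.6148, 0.151, 0.0461]
orientation: [-179.7, -0.0, -115.2]
force: [1.4, -0.2, -0.7]
opening: 0.0132
```

Emit:
send_rows --commands '[[1.0, [-0.007, -0.0135, 0], [0, 0, -0.0083]], [1.0, [-0.0075, -0.013, 0], [0, 0, -0.0083]]]'

```text
clock: 9.4
tool_pos: [0.6122, 0.1456, 0.0462]
orientation: [-179.6, 0.1, -120.7]
force: [3.8, 11.1, -5.5]
opening: 0.013
```

Emit:
send_rows --commands '[[1.0, [-0.004, -0.007, 0], [0, 0, -0.004]], [1.0, [-0.001, -0.002, 0], [0, 0, 0]]]'

```text
clock: 9.6
tool_pos: [0.6121, 0.146, 0.0461]
orientation: [-179.6, 0.3, -121.6]
force: [1.7, -3.1, -1.3]
opening: 0.0132
```

```bash
python3 d.py .6122 .1463 .046 -120
```

```text
9.6 pos [0.6121 0.146  0.0461] rpy [-179.58    0.28 -121.57] F [ 1.7 -3.1 -1.3] M [-1.22 -0.39  0.21] open 0.0132
shift [ 0.0003  0.0012 -0.0004] turn [-0.0001  0.0014  0.0044]
```

Emit:
send_rows --commands '[[1.0, [-0.006, -0.012, 0], [0, 0, 0]], [1.0, [-0.006, -0.012, 0], [0, 0, 0]]]'

```text
clock: 9.8
tool_pos: [0.6122, 0.1457, 0.0462]
orientation: [-179.4, 0.8, -121.0]
force: [4.0, 12.7, -7.6]
opening: 0.0131
```

```bash
python3 d.py .6122 .1463 .046 -120
python3 - <<'E'
from plant import sensors,snapshot
from h import *
s=snapshot("side");crop(s,265,180,50,7,"pics/s6.png")
E
```

```text
9.8 pos [0.6122 0.1457 0.0462] rpy [-179.45    0.82 -121.  ] F [ 4.  12.7 -7.6] M [ 4.24 -0.97  0.23] open 0.0131
shift [ 0.0002  0.0023 -0.0009] turn [-0.0012  0.0025  0.0028]
```

View pics/s6.png

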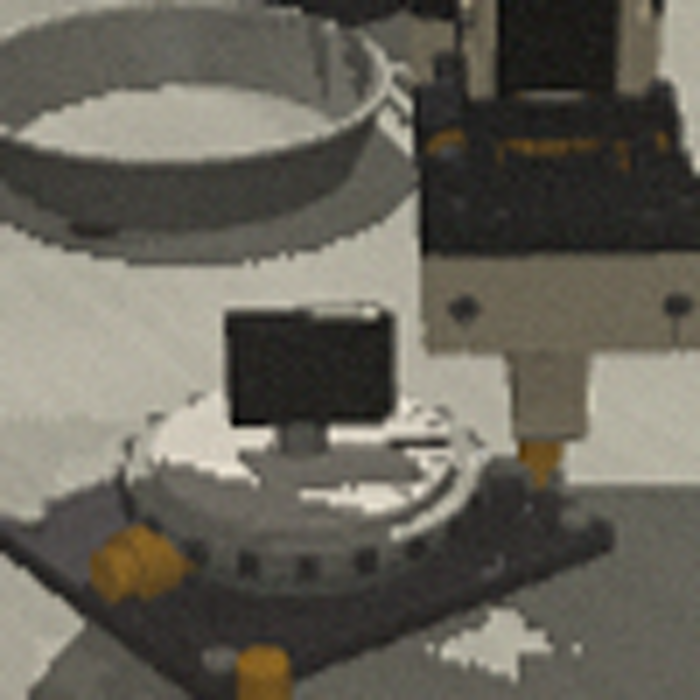

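The ring is at its stop: it won't advance under about 13 N along the tangent (roughly 8 times its friction), and the knob is undisturbed. I'll release and lift.

Emit:
send_rows --commands '[[0.7, [0, 0, 0], [0, 0, 0]], [0.45, [0, 0, 0], [0, 0, 0]], [0.45, [0, 0, 0], [0, 0, 0]]]'

```text
clock: 10.15
tool_pos: [0.612, 0.1471, 0.0462]
orientation: [-179.5, 0.8, -120.5]
force: [-0.3, -0.0, 0.2]
opening: 0.0318
```

Emit:
send_rows --commands '[[0.45, [0, 0, 0.06], [0, 0, 0]], [0.45, [0, 0, 0.12], [0, 0, 0]], [0.45, [0, 0, 0.2], [0, 0, 0]], [0.45, [0, 0, 0.2], [0, 0, 0]], [0.45, [-0.05, 0.19, 0.04], [0, 0, 0.02]], [0.45, [-0.05, 0.19, 0], [0, 0, 0.02]], [0.45, [-0.1, 0.17, 0], [0, 0, 0.02]], [0.45, [-0.1, 0.17, 0], [0, 0, 0.02]], [0.45, [-0.1, 0.17, 0], [0, 0, 0.02]], [0.45, [-0.1, 0.17, 0], [0, 0, 0.02]], [0.45, [0, 0, 0], [0, 0, 0]]]'

```text
clock: 11.25
tool_pos: [0.48, 0.4128, 0.2092]
orientation: [-179.4, 0.5, -75.3]
force: [-0.1, -1.3, 0.8]
opening: 0.0483
```

```bash
python3 d.py .6122 .1463 .046 -120
python3 - <<'E'
from plant import sensors,snapshot
from h import *
s=snapshot("side");crop(s,265,190,50,7,"pics/s7.png");np.savez("side7.npz",**s)
s=snapshot("top");crop(s,232,204,40,9,"pics/t7.png");np.savez("top7.npz",**s)
E
```

```text
11.25 pos [0.48   0.4128 0.2092] rpy [-179.37    0.52  -75.31] F [-0.1 -1.3  0.8] M [-0.21 -0.01  0.02] open 0.0483
shift [ 0.5288 -1.0659 -0.6529] turn [-0.0012  0.002  -0.1241]
```

View pics/t7.png

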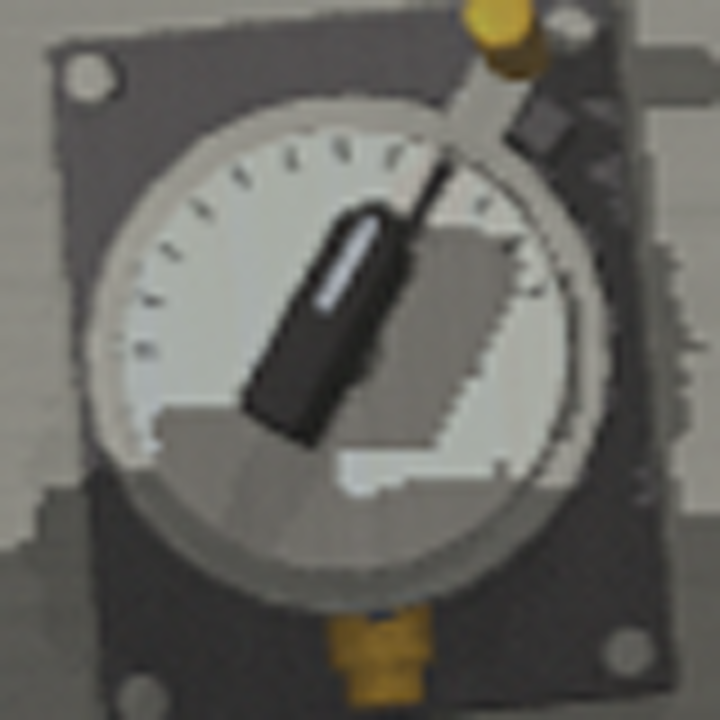

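View pics/s7.png

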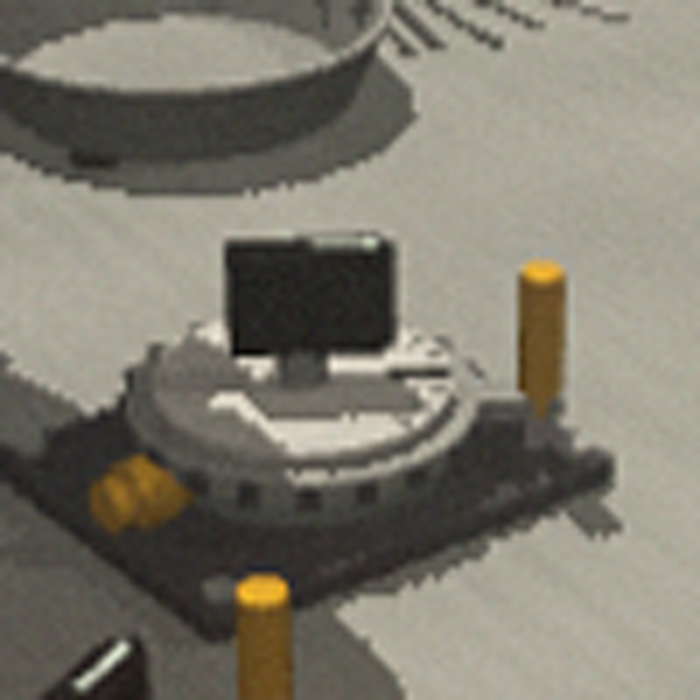

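```bash
python3 - <<'E'
from h import *
from scipy.optimize import least_squares
s=load("top7.npz")
f=lambda x,y,z: at_z(s,192+(x+.5)/9-.5,164+(y+.5)/9-.5,z)[:2]
T=np.array([f(x,y,.036) for x,y in((147,350),(151,300),(171,253),(204,211),(242,178),(290,158),(343,149),(393,157),(484,207),(514,243),(538,290))])
k=np.array([0,1,2,3,4,5,6,7,9,10,11])
def m(p): a=p[3]-p[4]*k; return np.c_[p[0]+p[2]*np.cos(a),p[1]+p[2]*np.sin(a)]
r=least_squares(lambda p:(m(p)-T).ravel(),[.548,.181,.039,1.4,.2]); p=r.x
print(p[:3],np.degrees(p[3:]),"mark=tick8",np.degrees(p[3]-8*p[4]),"rms",np.sqrt(np.mean(r.fun**2)))
C=p[:2]
for n,q in(("mark out",f(447,158,.036)),("mark mid",f(432,186,.036)),("line far",f(372,222,.08)),("line near",f(325,305,.08)),("nose",f(377,203,.08)),("post",f(500,15,.0705))):
    print(n,q.round(4),np.degrees(np.arctan2(*(q-C)[::-1])).round(2),np.linalg.norm(q-C).round(4))
E
```

```text
[0.54773925 0.18156803 0.04100535] [90.60100814 14.90946425] mark=tick8 -28.674705853724564 rms 0.0002535730788743157
mark out [0.587  0.1608] -27.88 0.0444
mark mid [0.5812 0.1638] -27.9 0.0379
line far [0.5673 0.1709] -28.71 0.0223
line near [0.5509 0.18  ] -26.8 0.0036
nose [0.571  0.1699] -26.58 0.026
post [0.6101 0.1469] -29.12 0.0713
```

```bash
python3 -c "
from plant import order;print(order.close_job())"
```

```text
the job is handed in; nothing more can be done
None
```

I set the valve and tightened its lock ring, then handed the job in at about 11.4 s on the robot's clock with the arm clear. I gripped the dark-plated valve's bar knob and turned it about 65° clockwise onto the long mark. I then gripped the ring's post and swung it about 54° clockwise to the stop.

- **Knob:** in the last pictures the pointer reads about -28.5° and the mark about -28.4°. The individual pointer estimates spread from -26.6° to -29.5°, and the gripper's own reading gave -27.7°. So the pointer is on the mark to within roughly 1–2°, no finer. The knob looks unchanged after the ring was moved.
- **Ring:** the post would not advance under about 13 N of push along its path. After release the ring's arm sits against the stop block, with the post at -29.1°. That is where I expect the stop to be if the ring's range is symmetric about the foot plate.
- **Other items:** all my moves stayed clear of the round-knob valve and the blue and orange look-alikes. I did not take a full-scene picture at the end to check them again.

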